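# Unstack the fondue set and lay it out

## Robot

A 6-joint arm with a two-finger parallel gripper is mounted at the origin on the work surface. World frame = base frame: x ahead of the robot, y to its left, z up, the work surface at z = 0. Lengths are in m, angles in rad, forces in N, time in s.
With the tool pointing down it reaches from about 0.35 to 0.8 m from the base axis. Payload 7.3 kg.
Tool frame: the origin (TCP) lies between the finger pads; the fingertips stand 25 mm ahead of it and the grasp point (between the pads) lies 6 mm ahead of it (r.tip_extent is the distance from the TCP to the fingertips, in m); z points along the fingers, y is the direction in which the jaws open and shut (so a half turn about z gives the same grasp; the last joint's range is limited). The gripper opens to 85 mm and grips with 20 to 120 N. Pads are 22 mm wide; open, the fingers measure 114 mm over their backs; the gripper's body (76 mm by 85 mm) begins 54 mm behind the grasp point. The pads swing forward as they close: fully open they stand 13 mm farther back than shut.
Start: joints at [1.194, 0.342, 1.524, -0, 1.275, -0.146], TCP at [0.12, 0.511, 0.256] pointing down, gripper open.
Joint ranges: [-2.53, 2.53], [-0.77, 2.02], [0.04, 2.7], [-1, 4.14], [0.28, 2.66], [-3.11, 3.11]. Speed limits (rad/s): [2.57, 2.57, 3.14, 3.14, 3.14, 3.14].

## Interface

Orientations are given as a unit quaternion [x, y, z, w].
In Python, from workcell import r, command_gripper, optics gives the robot as it stands. The module is installed in compiled form; this text tells all that it offers. Calls block until the motion is done:
- r.reach(position, orientation): joint-space move of the TCP to a pose.
- r.move_straight(position, orientation=None, speed=0.15, max_force=None): straight line of the TCP; orientation=None keeps the orientation; speed is the mean speed in m/s. With max_force (N) it stops when the force on the tool has changed by that much, and returns True; else False.
- r.movej(angles): joint-space move.
- command_gripper(opening, force=None): finger opening in m; force is the grip in N (None keeps the last); returns when the fingers have stopped.
- r.hold(seconds).
- r.solve_ik(position, orientation): joint angles nearest the present ones, or None.
- r.read_state(): the state.
- optics.get_image(name): name is "scene" or "top"; returns (picture, depth): 400x640x3 uint8, red, green, blue; 400x640 float32, m along the optical axis (not along the pixel's ray), 0 where there is no reading.
- optics.camera_model(name): a dict with "K" (3x3 intrinsics, pixels), "R" (3x3) and "t" (3): a world point X has camera coordinates R X + t. Camera axes: x right, y down, z forward; pixel columns grow to the right and rows downward; lengths in m; the calibration is good to about 2 mm. A picture is of the moment at which its call begins. camera_model takes no time and is no camera call.
A pose or a line that the arm cannot do raises r.PlanningError and nothing moves.
- r.finish_job(): hands the job in, once; it reports no verdict.
The state is a dict: "time_s": time; "joint_positions": joint angles; "dq": joint speeds; "tau": joint torques, N m; "eef_pos": TCP position; "eef_rot": TCP orientation; "contact_force": force on the tool from outside, world axes, zero at the start; "torque": the same for the moment, N m; "grip_width": finger opening in m.
Only numpy, scipy, OpenCV 4.12 (cv2) and the standard library are available. Lean on these libraries where they do the work, as an engineer would, in place of code of your own. Each camera call takes 0.05 s, during which the arm holds its last target.

## Task

The fondue set is put away as one stack on the dark grey spoon rest. Take it apart and lay it out: the snuffer in the small round aluminium saucer, the burner canister on the round black burner plate, the cream dip dish in the square beech tray and, last of all once the others are in their places, the empty spoon rest in the long steel drip tray, each lying flat inside the rim. Keep everything upright, set things down without dropping them, and leave the fondue pot and the fork carousel alone.

Things in the scene. Friction and masses are not known exactly. Their poses are not given: they have to be found in the camera images.
- snuffer: Stainless steel flame snuffer, at the top of the stack, standing on the canister's cap: upright cylinder 40 mm across and 22 mm high, sloped shoulder, then a black knob 14 mm across, 40 mm high in all, about 90 g. Origin: centre of its underside, z up.
- canister: Round aluminium burner canister, 56 mm across, straight side 36 mm high, with a steel twist cap 45 mm across on it (screwed on, does not come off), flat top 48 mm above its underside; about 170 g. Starts on one half of the spoon rest, 45 mm from its middle, on either side, with the snuffer on it. Origin: centre of its underside, z up.
- dip_dish: Square cream ceramic dip dish, open at the top, 54 x 54 mm, 40 mm high, walls 5 mm, about 150 g. Starts on the other half of the spoon rest, sides parallel to it within about 5 degrees. Origin: centre of its underside, x and y along its sides, z up.
- spoon_rest: Dark grey, nearly black oblong silicone spoon rest, a firm slab 60 mm (its x) by 170 mm (its y) by 28 mm high, about 260 g; at the bottom of the stack, on the counter. Origin: centre of its underside, z up.
- saucer: Small round aluminium saucer, 64 mm inside its rim, 72 mm outside: place of the snuffer. Fixed. Floor 4 mm and rim top 9 mm above the counter. Origin: centre of its underside, z up.
- burner_plate: Round black steel burner plate, 80 mm inside its rim, 92 mm outside, with three small flat ears: place of the canister. Fixed. Floor 4 mm and rim top 9 mm above the counter. Origin: centre of its underside, z up.
- beech_tray: Square light beech tray, 78 x 78 mm inside its rim, 94 x 94 mm outside: place of the dip dish. Fixed. Floor 4 mm and rim top 9 mm above the counter. Origin: centre of its underside, z up.
- drip_tray: Long stainless steel drip tray, inside its rim 84 mm (its x) by 194 mm (its y), 3 mm rim: place of the spoon rest, which fits lengthwise along its y (either way round). Fixed. Floor 4 mm and rim top 9 mm above the counter. Origin: centre of its underside, z up.
- pot: Bystander: cream ceramic fondue pot 180 mm across with a stub handle, loose on a black wire stand 80 mm high; its rim is 165 mm above the counter. Origin: centre of its underside.
- carousel: Bystander: stainless steel carousel, 150 mm across, with eight upright fondue forks with wooden handles, 220 mm high, that turns freely. Origin: centre of its underside.
Mind the look-alikes: they are no part of the job. What is shaped like the snuffer but orange is not meant. There is more than one size of the beech_tray; the job needs the larger.

How it is judged:
At the end, for the whole second after the job is handed in: Snuffer in saucer, canister on burner plate (centres within 14.5 mm), dish in beech tray, spoon rest in drip tray (within 18 mm, lengthwise within 0.2 rad); each upright within 0.06 rad, underside on the floor of its place (1 to 7.5 mm above the place's underside), at rest (horizontal distance between snuffer and saucer below 0.0145 m and z of snuffer in the frame of saucer between 0.001 and 0.0075 m and angle between each of snuffer, canister, dip_dish, spoon_rest's own z axis and vertical below 0.06 rad and linear speed of each of snuffer, canister, dip_dish, spoon_rest below 0.02 m/s and angular speed of each of snuffer, canister, dip_dish, spoon_rest below 0.2 rad/s and horizontal distance between canister and burner_plate below 0.0145 m and z of canister in the frame of burner_plate between 0.001 and 0.0075 m and horizontal distance between dip_dish and beech_tray below 0.018 m and z of dip_dish in the frame of beech_tray between 0.001 and 0.0075 m and horizontal distance between spoon_rest and drip_tray below 0.018 m and z of spoon_rest in the frame of drip_tray between 0.001 and 0.0075 m and angle between the y axis of spoon_rest and the y axis of drip_tray, either way round below 0.2 rad); the robot touches nothing.
It fails at once if the spoon rest is moved more than 60 mm before the other three are in their places (within 25 mm) (distance of spoon_rest from where it was at the start of the episode above 0.06 m and (horizontal distance between snuffer and saucer above 0.025 m or horizontal distance between canister and burner_plate above 0.025 m or horizontal distance between dip_dish and beech_tray above 0.025 m)).
It fails at once if the snuffer, canister, dip dish or spoon rest is tipped by more than 0.6 rad (angle between any of snuffer, canister, dip_dish, spoon_rest's own z axis and vertical above 0.6 rad).
It fails at once if one of the things is dropped (moves at over 0.6 m/s without being held) ((contact force between the fingers and snuffer below 0.05 N and linear speed of snuffer above 0.6 m/s) or (contact force between the fingers and canister below 0.05 N and linear speed of canister above 0.6 m/s) or (contact force between the fingers and dip_dish below 0.05 N and linear speed of dip_dish above 0.6 m/s) or (contact force between the fingers and spoon_rest below 0.05 N and linear speed of spoon_rest above 0.6 m/s)).
It fails at once if the fondue pot is moved by more than 15 mm (distance of pot from where it was at the start of the episode above 0.015 m).
It fails at once if the fork carousel is pushed (over 2 N) (contact force between carousel and anything else above 2 N).
It also fails if it takes over 106 s, if anything falls off the work surface, if the arm or the gripper's body presses on something with over 40 N, if the wrist force passes 120 N, or if a joint passes its speed limit or range.

## Working session

There is one attempt and no reset: what is moved stays moved. The work goes in short steps, each a Python script; the robot and the scene stay as the last script left them, time stands still between calls to the robot, and variables do not carry over. Pictures are saved under pics/ and viewed, and the job is handed in when it is done.

```bash
mkdir -p pics; ls; python3 - <<'E'
from workcell import r, command_gripper, optics
import cv2, numpy as np
for n in ("top","scene"):
    im,d=optics.get_image(n); m=optics.camera_model(n)
    cv2.imwrite(f"pics/{n}0.png",im[:,:,::-1]); np.savez(f"{n}0.npz",im=im,d=d,**m)
    print(n,np.round(m["K"],1).tolist(),np.round(m["R"],3).tolist(),np.round(m["t"],3).tolist(),(d==0).mean())
s=r.read_state(); print(s, r.tip_extent)
E
```

```text
pics
top [[502.2, 0.0, 316.3], [0.0, 502.2, 189.8], [0.0, 0.0, 1.0]] [[0.027, -1.0, 0.008], [-0.991, -0.028, -0.131], [0.132, -0.004, -0.991]] [-0.003, 0.613, 1.475] 0.003875
scene [[385.7, 0.0, 325.1], [0.0, 385.7, 196.3], [0.0, 0.0, 1.0]] [[-0.802, 0.598, -0.001], [0.34, 0.456, -0.823], [-0.491, -0.66, -0.569]] [0.481, -0.125, 1.366] 0.00401953125
{'time_s': 0.1, 'joint_positions': array([ 1.19402053e+00,  3.42679286e-01,  1.52490878e+00, -8.03138020e-06,
        1.27539963e+00, -1.46012331e-01]), 'dq': array([-4.21228915e-04, -2.56928907e-03, -2.27265440e-03, -1.08697629e-03,
       -5.17400302e-04, -2.40442748e-05]), 'tau': array([ 2.00732917e-03, -4.34449911e+01, -2.46490395e+01, -1.74270135e-04,
        4.83248543e-03, -5.67005472e-06]), 'eef_pos': array([0.11994743, 0.51078869, 0.25568625]), 'eef_rot': array([ 1.15124699e-01,  9.93350803e-01, -6.74819841e-04, -1.76548301e-04]), 'contact_force': array([-0.25824294,  0.25203133,  0.2083321 ]), 'torque': array([-0.00969905, -0.00042459,  0.02197391]), 'grip_width': 0.08527348493198139} 0.025
```

View pics/top0.png

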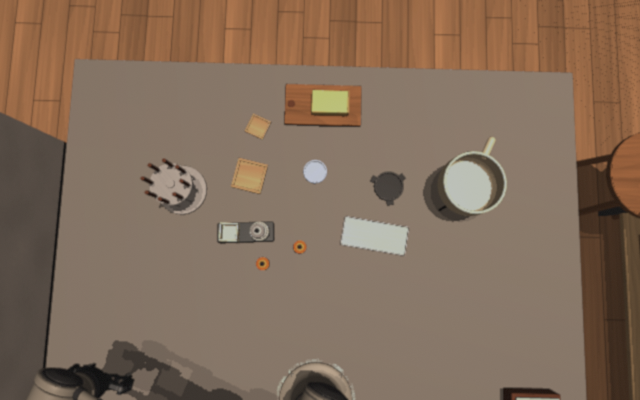

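View pics/scene0.png

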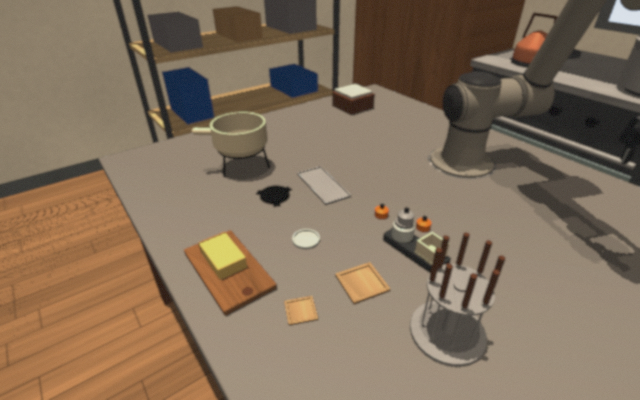

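In the top view the stack is at (246,232): the dip dish at (229,232), and the canister with the steel snuffer on it at (260,231).

Candidates:
- **Snuffer:** steel (260,231), orange (300,247) and (263,264). I choose the steel one.
- **Beech tray:** (249,176) is larger, (258,126) is smaller. I choose (249,176).
- **Other places:** saucer (315,171), burner plate (388,187), drip tray (375,236).

The pot is at (468,186) and the carousel at (175,188).

```bash
cat > h.py <<'E'
import numpy as np, cv2
def load(n):
    z=np.load(n); return {k:z[k] for k in z.files}
def world(m):
    d=m["d"]; v,u=np.mgrid[0:d.shape[0],0:d.shape[1]]
    K=m["K"]; c=np.stack([(u-K[0,2])/K[0,0]*d,(v-K[1,2])/K[1,1]*d,d],-1)
    return (c-m["t"])@m["R"]   # R^T (c-t)
def px2w(m,u,v,z):
    K=m["K"]; ray=m["R"].T@np.array([(u-K[0,2])/K[0,0],(v-K[1,2])/K[1,1],1]); o=-m["R"].T@m["t"]
    return o+ray*(z-o[2])/ray[2]
def w2px(m,X):
    c=m["R"]@np.asarray(X,float)+m["t"]; p=m["K"]@c; return p[:2]/p[2]
E
python3 - <<'E'
from h import *
m=load("top0.npz"); W=world(m); im=m["im"]
c=cv2.resize(im[110:270,205:345],None,fx=5,fy=5,interpolation=cv2.INTER_CUBIC)[:, :, ::-1]
c=cv2.resize(c,None,fx=.75,fy=.75); cv2.imwrite("pics/crop_a.png",c)
c=cv2.resize(im[150:270,320:430],None,fx=5,fy=5,interpolation=cv2.INTER_CUBIC)[:, :, ::-1]; cv2.imwrite("pics/crop_b.png",c)
ms=load("scene0.npz"); c=cv2.resize(ms["im"][195:295,370:470],None,fx=6,fy=6,interpolation=cv2.INTER_CUBIC)[:, :, ::-1]; cv2.imwrite("pics/crop_c.png",c)
Z=W[...,2]
print("table z",np.median(Z[280:330,300:500]), np.std(Z[280:330,300:500]))
for (u,v) in [(260,231),(253,231),(229,232),(229,225),(245,232),(315,171),(388,187),(375,236),(249,176),(468,186)]:
    print((u,v),np.round(W[v,u],4))
S=world(ms)
print("scene table",np.median(S[320:380,520:600,2]))
E
```

```text
table z 0.00015053726221259513 0.09118633250934656
(260, 231) [0.4811 0.1708 0.1077]
(253, 231) [0.4807 0.191  0.105 ]
(229, 232) [0.479  0.271  0.0347]
(229, 225) [0.5003 0.2732 0.0278]
(245, 232) [0.4803 0.2233 0.0341]
(315, 171) [ 0.6775  0.0188 -0.0016]
(388, 187) [ 0.632  -0.2078  0.0088]
(375, 236) [ 0.4802 -0.1696  0.0077]
(249, 176) [ 0.6558  0.2235 -0.0012]
(468, 186) [ 0.6301 -0.4305  0.0891]
scene table -0.0008662936242206261
```

View pics/crop_a.png

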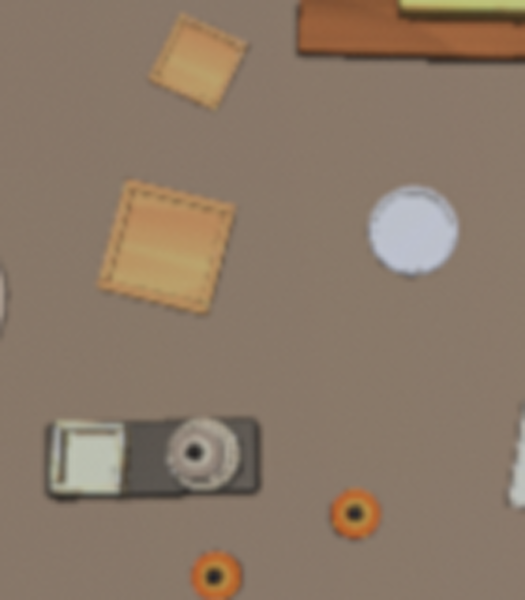

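View pics/crop_b.png

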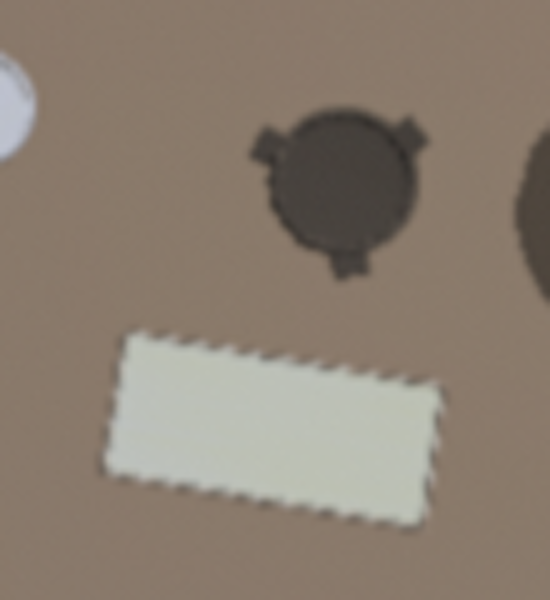

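View pics/crop_c.png

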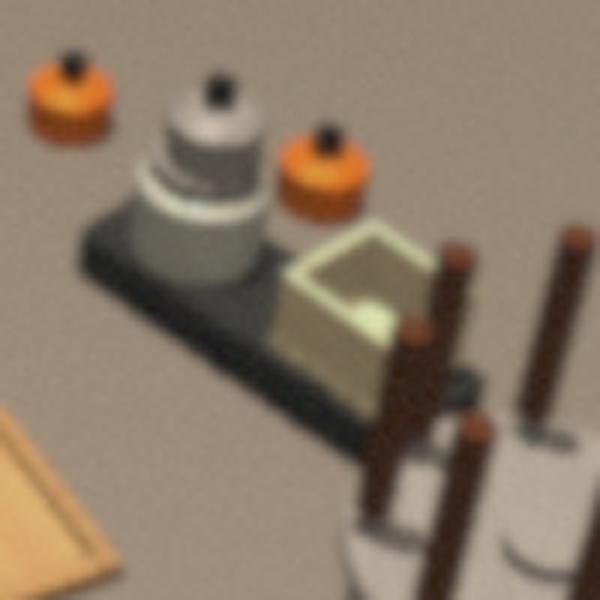

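The crops confirm the choice: a steel snuffer with a black knob at the top of the stack, clearly not orange. The larger tray is the middle one, and the two orange snuffers stand close to the robot side of the stack. Next I measure everything by segmentation.

```bash
cat > meas.py <<'E'
from h import *
m=load("top0.npz"); W=world(m); im=m["im"].astype(int)
hsv=cv2.cvtColor(m["im"],cv2.COLOR_RGB2HSV).astype(int)
def win(mask,u0,v0,u1,v1):
    k=np.zeros(mask.shape,np.uint8); k[v0:v1,u0:u1]=mask[v0:v1,u0:u1]
    n,l,s,c=cv2.connectedComponentsWithStats(k); i=1+np.argmax(s[1:,4]); return (l==i).astype(np.uint8)
def rect(k,z):
    cs,_=cv2.findContours(k,cv2.RETR_EXTERNAL,cv2.CHAIN_APPROX_NONE); c=max(cs,key=cv2.contourArea)[:,0,:]
    P=np.array([px2w(m,u,v,z)[:2] for u,v in c],np.float32)
    (c0,sz,a)=cv2.minAreaRect(P); 
    ar=cv2.moments(P); ctr=(ar["m10"]/ar["m00"],ar["m01"]/ar["m00"])
    circ=cv2.minEnclosingCircle(P)
    return np.round(c0,4),np.round(sz,4),round(a,1),"centroid",np.round(ctr,4),"circ",np.round(circ[0],4),round(circ[1],4)
tab=np.median(im[195:215,290:340].reshape(-1,3),0); print("tab",tab, hsv[176,249],hsv[236,375],hsv[187,388],hsv[171,315])
diff=np.abs(im-tab).sum(-1)>45
gray=im.mean(-1)
print("beech",rect(win((hsv[...,1]>110),225,150,280,200),.009))
print("saucer",rect(win(diff,295,150,340,195),.009))
print("drip",rect(win(diff,330,205,420,265),.009))
kb=win(diff,360,165,415,212); ko=cv2.morphologyEx(kb,cv2.MORPH_OPEN,cv2.getStructuringElement(cv2.MORPH_ELLIPSE,(15,15)))
print("burner",rect(ko,.009), rect(kb,.004))
ks=win(diff,205,210,285,250)
print("stack outline z=.028",rect(ks,.028))
dish=win((im.min(-1)>150)|0,215,215,245,250); print("dish",rect(dish,.068))
kn=win(gray<60,252,220,268,240); cs=np.argwhere(kn).mean(0); print("knob px",cs[::-1],kn.sum(),px2w(m,cs[1],cs[0],.116))
car=W[150:215,140:212]; sel=(car[...,2]>0.004); print("car pts",car[sel].min(0),car[sel].max(0))
hi=(car[...,2]>0.19); P=car[hi]; print(np.round(P[::5],3).tolist())
Z=W[...,2]; sel=(Z>0.15)&(Z<.18); sel[:, :420]=0; P=W[sel]; print("pot rim",P.min(0),P.max(0))
E
python3 meas.py
```

```text
tab [137. 121. 105.] [ 18 114 186] [ 42  13 192] [12 35 72] [113  20 205]
beech (array([0.6559, 0.2224]), array([0.091 , 0.0921]), 77.0, 'centroid', array([0.6561, 0.2223]), 'circ', array([0.6575, 0.2226]), 0.062)
saucer (array([0.6773, 0.0204]), array([0.0722, 0.0713]), 1.6, 'centroid', array([0.6765, 0.0198]), 'circ', array([0.6764, 0.0198]), 0.0382)
drip (array([ 0.4817, -0.168 ]), array([0.1989, 0.0909]), 81.7, 'centroid', array([ 0.4819, -0.167 ]), 'circ', array([ 0.4792, -0.1663]), 0.1064)
burner (array([ 0.6338, -0.2077]), array([0.0967, 0.0929]), 0.2, 'centroid', array([ 0.6358, -0.2084]), 'circ', array([ 0.6367, -0.21  ]), 0.0514) (array([ 0.6313, -0.2025]), array([0.1064, 0.1071]), 81.2, 'centroid', array([ 0.6362, -0.2086]), 'circ', array([ 0.6359, -0.2089]), 0.0603)
stack outline z=.028 (array([0.4802, 0.2238]), array([0.0663, 0.1748]), 3.5, 'centroid', array([0.4796, 0.2268]), 'circ', array([0.4814, 0.223 ]), 0.0899)
dish (array([0.4753, 0.2636]), array([0.0405, 0.0429]), 87.2, 'centroid', array([0.4752, 0.2636]), 'circ', array([0.4762, 0.2639]), 0.0288)
knob px [256.166
[... 646 characters left out ...]
 0.21], [0.605, 0.478, 0.22], [0.609, 0.474, 0.193], [0.603, 0.477, 0.215], [0.605, 0.378, 0.218], [0.609, 0.37, 0.198], [0.603, 0.372, 0.22], [0.6, 0.375, 0.218], [0.604, 0.368, 0.192], [0.413, 0.02, 1.543], [0.577, 0.463, 0.212], [0.574, 0.46, 0.213], [0.571, 0.46, 0.218], [0.573, 0.392, 0.215], [0.568, 0.463, 0.219], [0.57, 0.397, 0.217], [0.572, 0.387, 0.205], [0.567, 0.459, 0.204], [0.567, 0.388, 0.221], [0.564, 0.393, 0.222], [0.568, 0.386, 0.197], [0.558, 0.43, 0.219], [0.555, 0.429, 0.221], [0.558, 0.423, 0.196], [0.553, 0.423, 0.216], [0.55, 0.427, 0.218], [0.549, 0.428, 0.204], [0.413, 0.02, 1.543]]
pot rim [ 0.54431122 -0.51489672  0.15005714] [ 0.76285362 -0.33737128  0.17649625]
```

```bash
python3 - <<'E'
from h import *
from scipy.optimize import least_squares
A=world(load("top0.npz")).reshape(-1,3); B=world(load("scene0.npz")).reshape(-1,3)
def sel(P,x0,x1,y0,y1,z0,z1): return P[(P[:,0]>x0)&(P[:,0]<x1)&(P[:,1]>y0)&(P[:,1]<y1)&(P[:,2]>z0)&(P[:,2]<z1)]
def circ(P,rr):
    f=least_squares(lambda c:np.hypot(P[:,0]-c[0],P[:,1]-c[1])-rr,P[:,:2].mean(0),loss="soft_l1",f_scale=.003); return np.round(f.x,4),len(P)
for n,P in(("top",A),("scene",B)):
    print(n,"can",circ(sel(P,.44,.52,.14,.215,.034,.06),.028),"snuf",circ(sel(P,.44,.52,.14,.215,.080,.096),.020),
     "knob",np.round(sel(P,.44,.52,.14,.215,.105,.13).mean(0),4))
    q=sel(P,.42,.54,.22,.33,.058,.08); print(" dish rim",len(q),np.round(cv2.minAreaRect(q[:,:2].astype(np.float32))[0],4),cv2.minAreaRect(q[:,:2].astype(np.float32))[1:],q[:,2].max())
    q=sel(P,.42,.54,.1,.35,.02,.036); R=cv2.minAreaRect(q[:,:2].astype(np.float32)); print(" rest",len(q),np.round(R[0],4),R[1:])
    q=sel(P,.34,.47,.02,.22,.01,.06); q=q[(q[:,0]<.445)]; print(" orange",np.round(q[::9],3).tolist())
E
```

```text
top can (array([0.4859, 0.179 ]), 25) snuf (array([0.4856, 0.1799]), 28) knob [0.4837 0.1794 0.1116]
 dish rim 137 [0.4806 0.2681] ((0.05319357290863991, 0.05475872755050659), 1.6698741912841797) 0.07551564346256658
 rest 597 [0.4826 0.2229] ((0.06005813926458359, 0.16711263358592987), 3.2947378158569336)
 orange [[0.443, 0.075, 0.03], [0.444, 0.049, 0.026], [0.44, 0.06, 0.039], [0.437, 0.072, 0.027], [0.438, 0.045, 0.021], [0.434, 0.054, 0.025], [0.431, 0.06, 0.026], [0.428, 0.063, 0.017], [0.425, 0.06, 0.021], [0.408, 0.164, 0.028], [0.405, 0.158, 0.031], [0.402, 0.161, 0.024], [0.399, 0.166, 0.033], [0.396, 0.176, 0.026], [0.396, 0.15, 0.011], [0.393, 0.163, 0.031], [0.389, 0.181, 0.026], [0.39, 0.155, 0.023], [0.387, 0.167, 0.045], [0.383, 0.187, 0.025], [0.384, 0.16, 0.028], [0.381, 0.169, 0.029], [0.378, 0.178, 0.026], [0.375, 0.181, 0.023], [0.372, 0.175, 0.022]]
scene can (array([0.4866, 0.1802]), 182) snuf (array([0.4863, 0.1818]), 85) knob [0.4887 0.1839 0.1116]
 dish rim 190 [0.4839 0.2699] ((0.05605761706829071, 0.05608443543314934), 0.3434114456176758) 0.06951554653420543
 rest 532 [0.4862 0.2263] ((0.06207474693655968, 0.16968685388565063), 3.0766022205352783)
 orange [[0.445, 0.056, 0.037], [0.425, 0.062, 0.021], [0.44, 0.072, 0.026], [0.441, 0.078, 0.023], [0.441, 0.08, 0.011], [0.387, 0.174, 0.037], [0.39, 0.177, 0.036], [0.395, 0.178, 0.036], [0.399, 0.171, 0.03], [0.403, 0.159, 0.021], [0.39, 0.178, 0.027], [0.402, 0.172, 0.026], [0.378, 0.183, 0.021], [0.399, 0.18, 0.026], [0.411, 0.17, 0.022], [0.393, 0.185, 0.023], [0.409, 0.179, 0.023], [0.383, 0.189, 0.017], [0.406, 0.187, 0.023], [0.412, 0.179, 0.018], [0.386, 0.189, 0.012], [0.397, 0.191, 0.015], [0.407, 0.189, 0.011]]
```

```bash
cat > mv.py <<'E'
from workcell import r, command_gripper, optics
from h import *
from scipy.spatial.transform import Rotation as Ro
def quat(phi):
    y=np.array([np.cos(phi),np.sin(phi),0]); z=np.array([0,0,-1.]); x=np.cross(y,z)
    return Ro.from_matrix(np.stack([x,y,z],1)).as_quat()
def best(p,phi):
    "choose half-turn with j6 nearest 0"
    o=[]
    for k in (-1,0,1):
        q=quat(phi+k*np.pi); s=r.solve_ik(list(p),q)
        if s is not None: o.append((abs(s[5]),q,s))
    o.sort(key=lambda t:t[0]); return o[0][1],o[0][2]
def shot(tag,show="top"):
    for n in ("top","scene"):
        im,d=optics.get_image(n); m=optics.camera_model(n)
        cv2.imwrite(f"pics/{n}_{tag}.png",im[:,:,::-1]); np.savez(f"{n}_{tag}.npz",im=im,d=d,**m)
def st(l=""):
    s=r.read_state(); print(l,"t",round(s["time_s"],2),"p",np.round(s["eef_pos"],4),"F",np.round(s["contact_force"],1),"w",round(s["grip_width"],4))
E
python3 - <<'E'
from mv import *
for n,p,ph in [("snuf",(.4825,.18,.107),.06),("saucer",(.677,.02,.04),.06),("can",(.4825,.18,.061),.06),("burn",(.636,-.208,.04),.06),("dish",(.478,.268,.061),.06),("beech",(.656,.222,.04),np.radians(-13)),("rest",(.48,.224,.033),.06),("drip",(.482,-.168,.037),np.radians(-8.3))]:
    q,s=best(p,ph); print(n,np.round(s,2))
E
```

```text
snuf [ 0.21  0.5   1.75 -0.    0.9   0.15]
saucer [-0.08  0.83  1.29 -0.    1.02 -0.14]
can [ 0.21  0.57  1.78 -0.    0.79  0.15]
burn [-0.43  0.81  1.32 -0.    1.01 -0.49]
dish [ 0.37  0.61  1.69 -0.    0.84  0.31]
beech [ 0.22  0.85  1.23 -0.    1.06  0.44]
rest [ 0.29  0.63  1.76 -0.    0.75  0.23]
drip [-0.49  0.6   1.81 -0.    0.73 -0.34]
```

```bash
sed 's/^m=load.*/m=load("scene0.npz"); W=world(m); im=m["im"].astype(int)/' meas.py | sed -n '1,/^gray/p' > ms.py; sed -i 's/^tab=.*/tab=0/; s/^diff=.*/blur=cv2.medianBlur(m["im"],61).astype(int); diff=np.abs(im-np.array([150,136,120])*1.0).sum(-1)/' ms.py
cat >> ms.py <<'E'
tabc=np.median(im[205:225,300:340].reshape(-1,3),0)
def D(u0,v0,u1,v1,th=45):
    b=np.concatenate([im[v0:v1,u0],im[v0:v1,u1-1],im[v0,u0:u1],im[v1-1,u0:u1]]); t=np.median(b,0)
    return win((np.abs(im-t).sum(-1)>th),u0,v0,u1,v1)
print("beech",rect(D(325,258,398,305),.009))
print("saucer",rect(D(284,222,330,255),.009))
print("drip",rect(D(290,162,356,208),.009))
kb=D(250,178,300,212); ko=cv2.morphologyEx(kb,cv2.MORPH_OPEN,cv2.getStructuringElement(cv2.MORPH_ELLIPSE,(15,9)))
print("burner",rect(ko,.006),rect(kb,.006))
E
python3 ms.py
```

```text
beech (array([0.6642, 0.2265]), array([0.1021, 0.0992]), 77.4, 'centroid', array([0.664 , 0.2265]), 'circ', array([0.664 , 0.2274]), 0.067)
saucer (array([0.6791, 0.0236]), array([0.085 , 0.0745]), 75.1, 'centroid', array([0.6802, 0.0222]), 'circ', array([0.6801, 0.0232]), 0.043)
drip (array([ 0.495, -0.155]), array([0.2011, 0.0924]), 83.3, 'centroid', array([ 0.4937, -0.1541]), 'circ', array([ 0.4947, -0.1538]), 0.1053)
burner (array([ 0.6367, -0.207 ]), array([0.1153, 0.105 ]), 78.4, 'centroid', array([ 0.6395, -0.2095]), 'circ', array([ 0.6402, -0.2097]), 0.0597) (array([ 0.6391, -0.2128]), array([0.116 , 0.1135]), 21.9, 'centroid', array([ 0.6397, -0.2082]), 'circ', array([ 0.6415, -0.2037]), 0.0644)
```

```bash
python3 - <<'E'
from h import *
pl={"drip":((.4817,-.168),np.radians(-8.3),(.045,.1)),"beech":((.656,.2223),np.radians(-13),(.047,.047))}
for n in("top0","scene0"):
    m=load(n+".npz"); im=cv2.resize(m["im"],None,fx=4,fy=4,interpolation=cv2.INTER_CUBIC)[:,:,::-1].copy()
    for k,(c,a,h) in pl.items():
        R=np.array([[np.cos(a),-np.sin(a)],[np.sin(a),np.cos(a)]])
        P=[w2px(m,[*(np.array(c)+R@(np.array(s)*h)),.009])*4+1.5 for s in((1,1),(1,-1),(-1,-1),(-1,1))]
        cv2.polylines(im,[np.int32(P)],True,(0,0,255),1)
    for c,rr in(((.6768,.02),.036),((.636,-.2086),.046)):
        P=[w2px(m,[c[0]+rr*np.cos(t),c[1]+rr*np.sin(t),.009])*4+1.5 for t in np.linspace(0,6.3,40)]
        cv2.polylines(im,[np.int32(P)],True,(255,0,0),1)
    u0,v0,u1,v1=(220,150,420,265) if n=="top0" else (245,155,405,305)
    cv2.imwrite(f"pics/ov_{n}.png",im[v0*4:v1*4,u0*4:u1*4][:600,:800])
E
```

```text
(no output)
```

View pics/ov_top0.png

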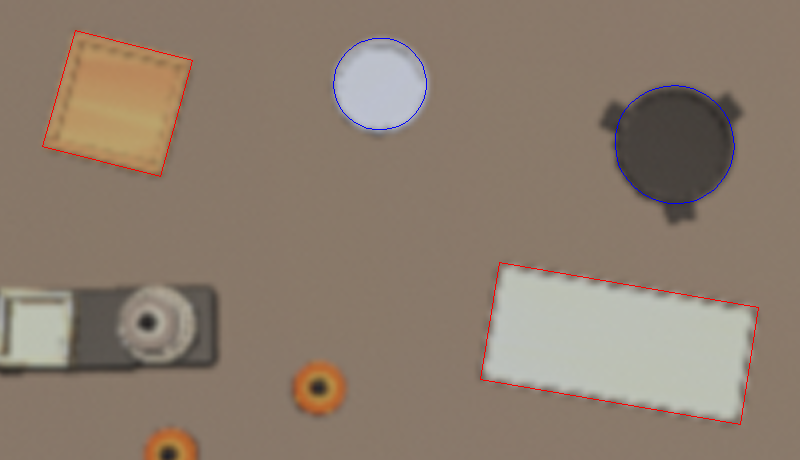

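View pics/ov_scene0.png

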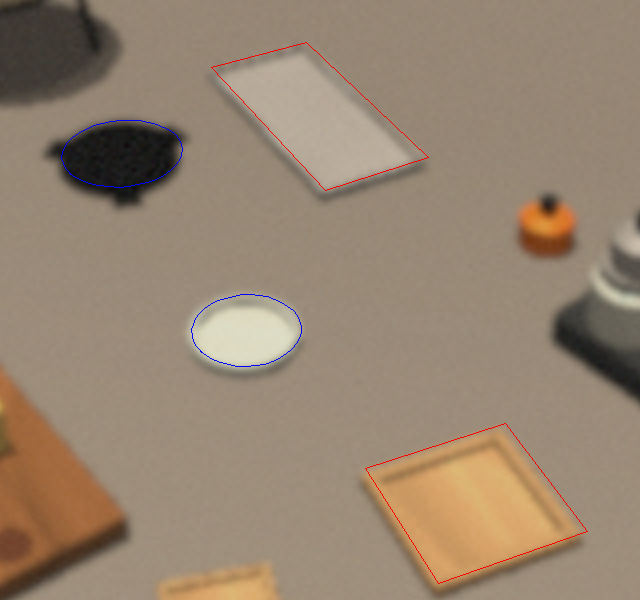

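The overlay from the top estimates fits the top view closely. In the scene view everything is shifted by the same 1.5 px (about 4 mm), so I use values in between. Next is the snuffer.

```bash
cat > cfg.py <<'E'
import numpy as np
SNUF=(.486,.180); CAN=(.486,.180); DISH=(.482,.269); REST=(.484,.2245); YAW=.057
SAU=(.678,.021); BUR=(.6375,-.209); BEE=(.658,.2235); DRIP=(.4835,-.1665)
E
python3 - <<'E'
from mv import *; from cfg import *
q,_=best((*SNUF,.2),YAW)
r.reach([*SNUF,.22],q); command_gripper(.062,30)
print(r.move_straight([*SNUF,.107],q,speed=.12,max_force=8)); st("down")
shot("s1")
command_gripper(.03,30); st("grip"); shot("s2")
E
python3 -c "
import cv2
im=cv2.imread('pics/scene_s2.png')[120:300,330:530];cv2.imwrite('pics/c1.png',cv2.resize(im,None,fx=3,fy=3))"
```

```text
False
down t 3.36 p [0.4865 0.1801 0.1076] F [ 0.   0.2 -0. ] w 0.0618
grip t 3.79 p [0.4863 0.1801 0.1077] F [-1.8 -0.   6.5] w 0.0385
```

View pics/c1.png

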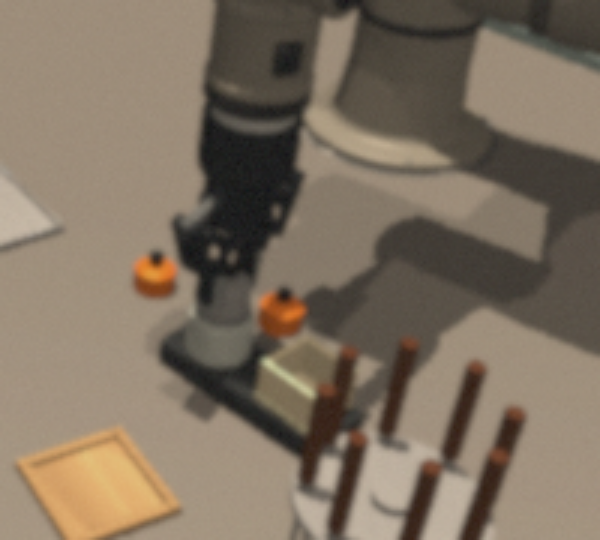

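The fingers hold the steel snuffer at its side (width 38.5 mm). I lift it and carry it to the saucer.

```bash
python3 - <<'E'
from mv import *; from cfg import *
q=r.read_state()["eef_rot"]
r.move_straight([*SNUF,.20],speed=.12); st("lift")
q2,_=best((*SAU,.1),YAW)
r.reach([*SAU,.12],q2); st("over"); shot("s3")
E
python3 -c "
import cv2
im=cv2.imread('pics/scene_s3.png')[120:300,230:430];cv2.imwrite('pics/c2.png',cv2.resize(im,None,fx=3,fy=3))"
```

```text
lift t 4.82 p [0.4855 0.1799 0.1992] F [ 0.1 -0.4 -0.7] w 0.0381
over t 5.84 p [0.6775 0.0221 0.1203] F [-0.8  0.4 -0.4] w 0.0382
```

View pics/c2.png

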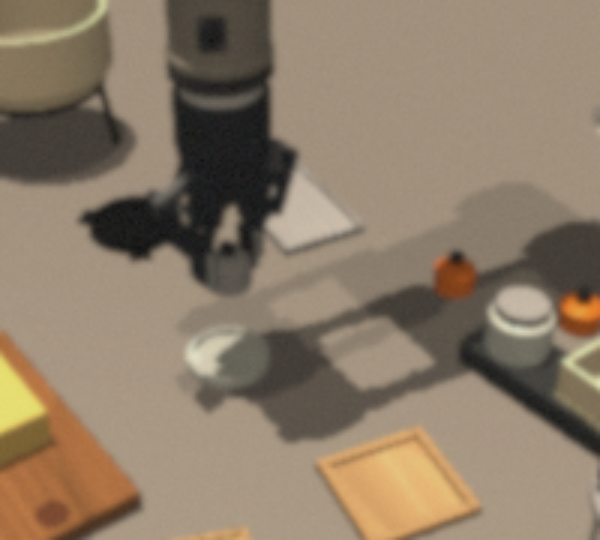

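The snuffer hangs upright below the fingers, above the saucer. I lower it.

```bash
python3 - <<'E'
from mv import *; from cfg import *
r.move_straight([*SAU,.05],speed=.1)
print(r.move_straight([*SAU,.031],speed=.02,max_force=3)); st("down")
command_gripper(.050); st("open")
r.hold(.2)
r.move_straight([*SAU,.13],speed=.12); st("up")
r.reach([.58,.10,.25],best((.58,.1,.25),YAW)[0]); shot("s4")
E
python3 -c "
import cv2
im=cv2.imread('pics/scene_s4.png')[120:300,230:430];a=cv2.resize(im,None,fx=2,fy=2)
im=cv2.imread('pics/top_s4.png')[130:270,210:350];b=cv2.resize(im,(360,360))
import numpy as np
cv2.imwrite('pics/c3.png',np.hstack([a,b]))"
```

```text
True
down t 7.49 p [0.6779 0.021  0.0358] F [-0.3  0.2  4.2] w 0.0384
open t 7.77 p [0.6771 0.021  0.0346] F [-0.3 -0.1  0.1] w 0.0501
up t 8.91 p [0.6775 0.021  0.1291] F [-0.3  0.8 -0.1] w 0.0499
```

View pics/c3.png

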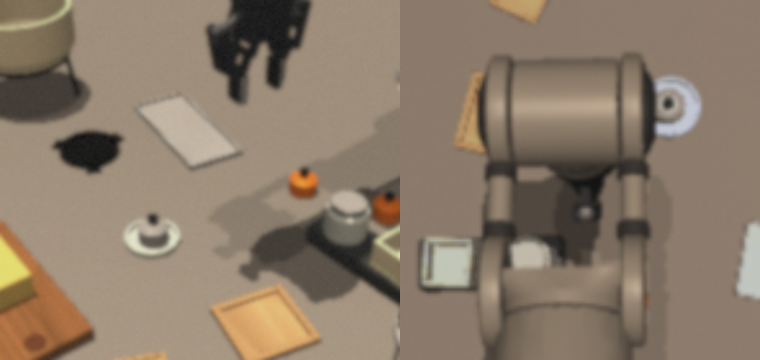

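The snuffer sits upright in the saucer (scene crop 152,228). It touched down at exactly the expected height. The canister is next.

```bash
python3 - <<'E'
from mv import *; from cfg import *
command_gripper(.078,40)
q,_=best((*CAN,.2),YAW)
r.reach([*CAN,.17],q)
print(r.move_straight([*CAN,.062],q,speed=.1,max_force=8)); st("down")
command_gripper(.045,40); st("grip")
z0=r.read_state()["eef_pos"][2]
r.move_straight([*CAN,.16],speed=.12); st("lift")
q2,_=best((*BUR,.1),YAW)
r.reach([*BUR,.13],q2); st("over"); shot("c1")
E
python3 -c "
import cv2
im=cv2.imread('pics/scene_c1.png')[100:300,230:480];a=cv2.resize(im,None,fx=3,fy=3)
cv2.imwrite('pics/c4.png',a)"
```

```text
False
down t 12.01 p [0.4864 0.1801 0.0626] F [-0.1  0.2  0.4] w 0.0779
grip t 12.35 p [0.4864 0.1801 0.0629] F [-1.7 -0.7  4.5] w 0.0543
lift t 13.32 p [0.4855 0.1799 0.1593] F [ 0.5  0.3 -1.3] w 0.0544
over t 14.86 p [ 0.6377 -0.2075  0.1302] F [ 0.3 -0.8 -1.5] w 0.0545
```

View pics/c4.png

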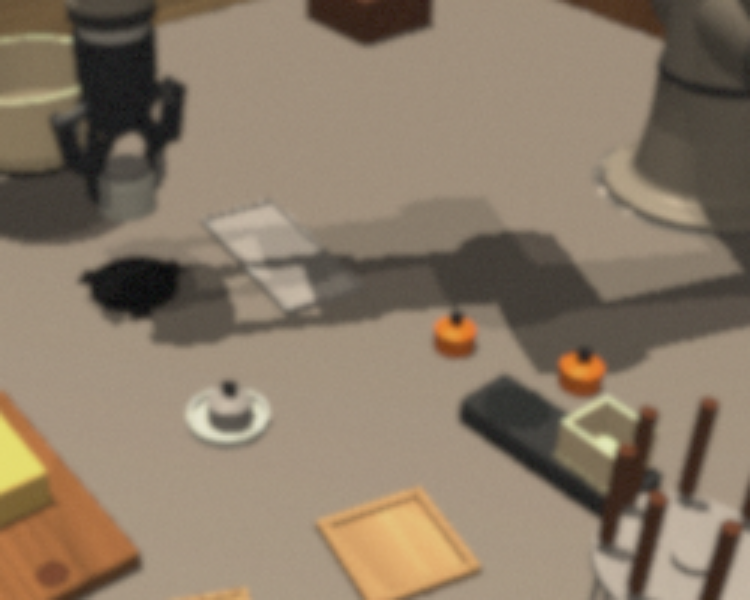

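The canister hangs upright over the burner plate, and the rest and dish stayed put.

```bash
python3 - <<'E'
from mv import *; from cfg import *
r.move_straight([*BUR,.055],speed=.1)
print(r.move_straight([*BUR,.033],speed=.02,max_force=3)); st("down")
command_gripper(.068); st("open")
r.hold(.2)
r.move_straight([*BUR,.14],speed=.12); st("up")
command_gripper(.078,40)
q,_=best((*DISH,.2),.025)
r.reach([.5,.1,.22],best((.5,.1,.22),YAW)[0]); shot("c2")
E
python3 -c "
import cv2, numpy as np
a=cv2.resize(cv2.imread('pics/scene_c2.png')[130:280,230:380],(400,400))
b=cv2.resize(cv2.imread('pics/top_c2.png')[140:220,350:430],(400,400))
cv2.imwrite('pics/c5.png',np.hstack([a,b]))"
```

```text
True
down t 16.64 p [ 0.6374 -0.209   0.0389] F [-0.5  0.4  3.8] w 0.0544
open t 16.93 p [ 0.6367 -0.2086  0.0377] F [ 0.2  0.6 -0.3] w 0.0681
up t 18.12 p [ 0.637  -0.2088  0.139 ] F [ 0.2  0.1 -0.1] w 0.0677
```

View pics/c5.png

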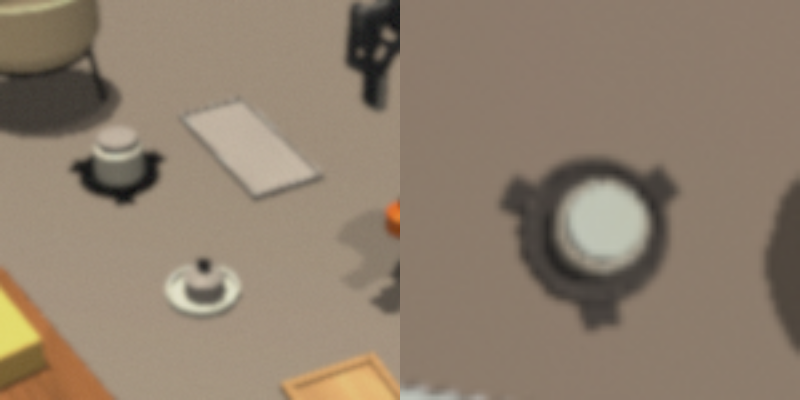

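The canister is centred on the burner plate. The dip dish is next, so I check its pose again from this picture and then grasp it.

```bash
python3 - <<'E'
from mv import *; from cfg import *
for n in("top_c2","scene_c2"):
    P=world(load(n+".npz")).reshape(-1,3)
    q=P[(P[:,0]>.42)&(P[:,0]<.54)&(P[:,1]>.225)&(P[:,1]<.32)&(P[:,2]>.058)&(P[:,2]<.078)]
    print(n,len(q),cv2.minAreaRect(q[:,:2].astype(np.float32)) if len(q) else "")
D0=DISH; q,_=best((*D0,.2),.035)
r.reach([*D0,.17],q)
print(r.move_straight([*D0,.062],q,speed=.1,max_force=8)); st("down")
command_gripper(.045,40); st("grip")
r.move_straight([*D0,.16],speed=.12); st("lift")
q2,s2=best((*BEE,.1),np.radians(-13)); print(np.round(s2,2))
r.reach([*BEE,.13],q2); st("over"); shot("d1")
E
python3 -c "
import cv2
im=cv2.imread('pics/scene_d1.png')[120:320,270:520];a=cv2.resize(im,None,fx=3,fy=3)
cv2.imwrite('pics/c6.png',a)"
```

```text
top_c2 135 ((0.4800604283809662, 0.268636554479599), (0.05445057153701782, 0.05356128141283989), 89.42928314208984)
scene_c2 193 ((0.4837127923965454, 0.270067423582077), (0.05507495254278183, 0.05698191002011299), 89.39380645751953)
False
down t 21.77 p [0.4824 0.2691 0.0626] F [-0.2 -0.3  0.8] w 0.0782
grip t 22.12 p [0.4824 0.2692 0.0629] F [-1.5 -0.3  5.7] w 0.054
lift t 23.08 p [0.4815 0.2688 0.1592] F [ 0.6  0.6 -2.5] w 0.0537
[ 0.22  0.79  1.18 -0.    1.17  0.44]
over t 23.85 p [0.6569 0.2237 0.129 ] F [-0.1  0.6 -3. ] w 0.0537
```

View pics/c6.png

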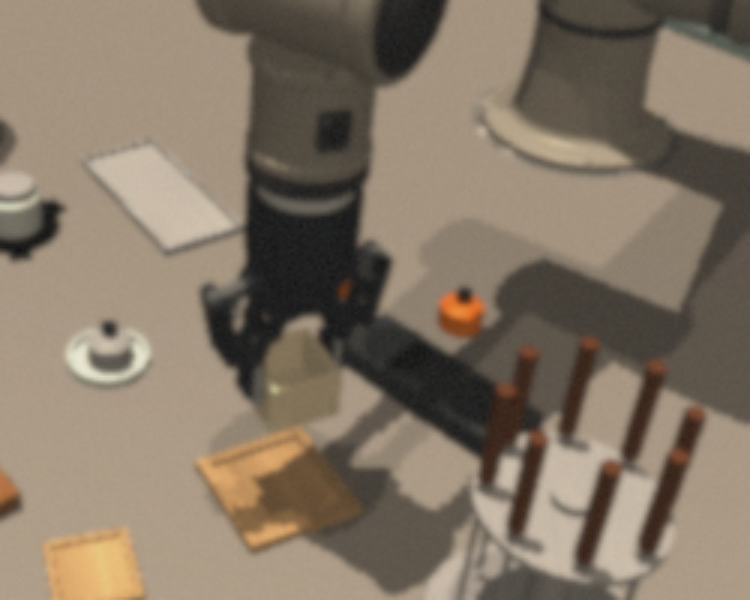

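```bash
python3 - <<'E'
from mv import *; from cfg import *
r.move_straight([*BEE,.055],speed=.1)
print(r.move_straight([*BEE,.033],speed=.02,max_force=3)); st("down")
command_gripper(.066); st("open")
r.hold(.2)
r.move_straight([*BEE,.15],speed=.12); st("up")
r.reach([.46,.02,.24],best((.46,.02,.24),YAW)[0]); shot("d2"); st()
for n in("top_d2","scene_d2"):
    P=world(load(n+".npz")).reshape(-1,3)
    q=P[(P[:,0]>.42)&(P[:,0]<.54)&(P[:,1]>.125)&(P[:,1]<.33)&(P[:,2]>.02)&(P[:,2]<.036)]
    print(n,len(q),cv2.minAreaRect(q[:,:2].astype(np.float32)))
    q=P[(P[:,0]>.6)&(P[:,0]<.72)&(P[:,1]>.17)&(P[:,1]<.28)&(P[:,2]>.034)&(P[:,2]<.055)]
    print("dish",len(q),cv2.minAreaRect(q[:,:2].astype(np.float32)),np.percentile(q[:,2],90))
E
python3 -c "
import cv2, numpy as np
a=cv2.resize(cv2.imread('pics/scene_d2.png')[160:310,260:460],None,fx=2,fy=2)
b=cv2.resize(cv2.imread('pics/top_d2.png')[140:260,200:300],(350,420))[:300]
cv2.imwrite('pics/c7.png',np.hstack([a,b]))"
```

```text
True
down t 25.63 p [0.6579 0.2234 0.0389] F [-1.4 -0.8  4.4] w 0.0533
open t 25.91 p [0.657  0.2232 0.0375] F [ 0.5 -0.4 -0.3] w 0.0659
up t 27.19 p [0.6575 0.2234 0.1489] F [-0.3  0.3  0. ] w 0.066
 t 28.43 p [0.4608 0.0205 0.2395] F [0.3 0.1 0.4] w 0.0661
top_d2 1091 ((0.4824625849723816, 0.22266940772533417), (0.059963200241327286, 0.16666488349437714), 3.2656192779541016)
dish 130 ((0.6559386253356934, 0.22311773896217346), (0.05461474508047104, 0.05475793033838272), 73.28912353515625) 0.046535472573917984
scene_d2 994 ((0.48576629161834717, 0.2266426980495453), (0.061944834887981415, 0.1702011376619339), 3.4102301597595215)
dish 299 ((0.659214973449707, 0.22505024075508118), (0.05614065006375313, 0.05526284873485565), 75.9176025390625) 0.04432576637922906
```

View pics/c7.png

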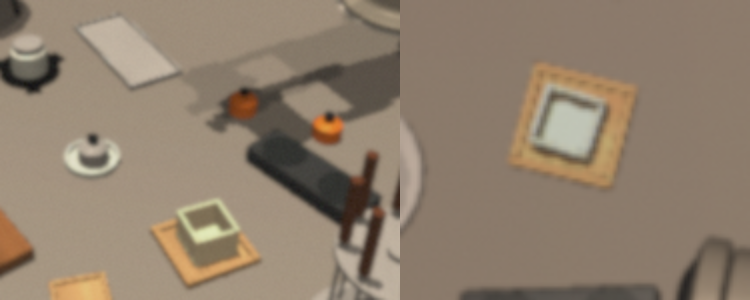

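The dish lies flat in the larger beech tray (about 1 mm off). Now the spoon rest.

```bash
python3 - <<'E'
from mv import *; from cfg import *
command_gripper(.083,60)
q,_=best((*REST,.2),YAW)
r.reach([*REST,.14],q)
print(r.move_straight([*REST,.034],q,speed=.1,max_force=8)); st("down")
command_gripper(.048,60); st("grip")
r.move_straight([*REST,.13],speed=.1); st("lift")
q2,s2=best((*DRIP,.1),-.14); print(np.round(s2,2))
# stay clear of the orange snuffers: rise first, then swing across
r.reach([*DRIP,.14],q2); st("over"); shot("r1")
E
python3 -c "
import cv2
im=cv2.imread('pics/scene_r1.png')[80:280,230:480];a=cv2.resize(im,None,fx=3,fy=3)
cv2.imwrite('pics/c8.png',a)"
```

```text
False
down t 30.88 p [0.4844 0.2246 0.0346] F [0.3 0.4 0.1] w 0.0827
grip t 31.23 p [0.4844 0.2246 0.0349] F [-1.  -0.8  5.3] w 0.0587
lift t 32.33 p [0.4835 0.2243 0.1293] F [-1.  -0.2 -3.7] w 0.0587
[-0.48  0.5   1.76 -0.    0.88 -0.34]
over t 33.78 p [ 0.4837 -0.1656  0.1399] F [ 0.2  0.5 -2.6] w 0.0585
```

View pics/c8.png

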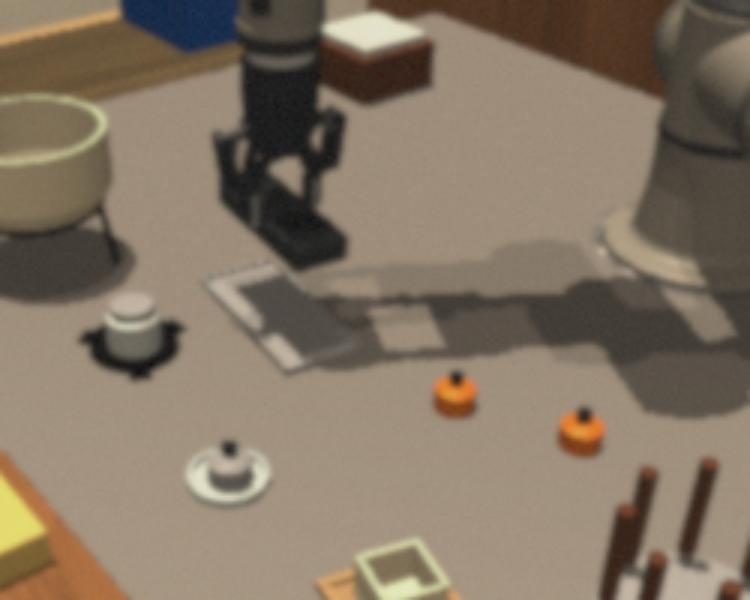

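The rest hangs level and is aligned over the drip tray. I lower it.

```bash
python3 - <<'E'
from mv import *; from cfg import *
r.move_straight([*DRIP,.056],speed=.1)
print(r.move_straight([*DRIP,.034],speed=.02,max_force=4)); st("down")
command_gripper(.072); st("open")
r.hold(.2)
r.move_straight([*DRIP,.16],speed=.12); st("up")
r.reach([.40,.10,.28],best((.40,.1,.28),YAW)[0]); r.hold(.3); shot("e1"); st()
for n in("top_e1","scene_e1"):
    P=world(load(n+".npz")).reshape(-1,3)
    q=P[(P[:,0]>.42)&(P[:,0]<.54)&(P[:,1]>-.28)&(P[:,1]<-.06)&(P[:,2]>.022)&(P[:,2]<.042)]
    print(n,len(q),cv2.minAreaRect(q[:,:2].astype(np.float32)),np.median(q[:,2]))
    q=P[(P[:,0]>.6)&(P[:,0]<.72)&(P[:,1]>.17)&(P[:,1]<.28)&(P[:,2]>.034)&(P[:,2]<.055)]
    print("dish",len(q),cv2.minAreaRect(q[:,:2].astype(np.float32)))
    for a,c,z0,z1 in(("can",BUR,.044,.06),("snuf",SAU,.015,.05)):
        q=P[(np.hypot(P[:,0]-c[0],P[:,1]-c[1])<.04)&(P[:,2]>z0)&(P[:,2]<z1)]; print(a,len(q),np.round(q.mean(0),4) if len(q) else "")
E
python3 -c "
import cv2, numpy as np
a=cv2.resize(cv2.imread('pics/scene_e1.png')[100:310,230:430],(430,450))
b=cv2.resize(cv2.imread('pics/top_e1.png')[110:280,300:430],(344,450))
cv2.imwrite('pics/c9.png',np.hstack([a,b]))"
```

```text
True
down t 35.68 p [ 0.4834 -0.1665  0.039 ] F [-1.1  0.4  4.3] w 0.0587
open t 35.98 p [ 0.4827 -0.1661  0.0382] F [-0.5  0.2 -0.8] w 0.0721
up t 37.34 p [ 0.4831 -0.1663  0.1593] F [-0.7  0.6 -0.4] w 0.0719
 t 38.91 p [0.4001 0.0997 0.2798] F [ 0.4  0.6 -0.2] w 0.072
top_e1 1120 ((0.4817218482494354, -0.16707384586334229), (0.17086632549762726, 0.06036761403083801), 82.08012390136719) 0.03227164871265943
dish 131 ((0.6556025743484497, 0.22281236946582794), (0.054206427186727524, 0.0544249601662159), 73.33193969726562)
can 202 [ 0.6352 -0.2088  0.0516]
snuf 138 [0.6744 0.0215 0.0302]
scene_e1 616 ((0.48495835065841675, -0.16218158602714539), (0.17234590649604797, 0.06096070632338524), 81.62513732910156) 0.03149331959318899
dish 291 ((0.6589713096618652, 0.2251945286989212), (0.05606407672166824, 0.05493919923901558), 74.98505401611328)
can 130 [ 0.6399 -0.2043  0.0508]
snuf 170 [0.6826 0.03   0.028 ]
```

View pics/c9.png

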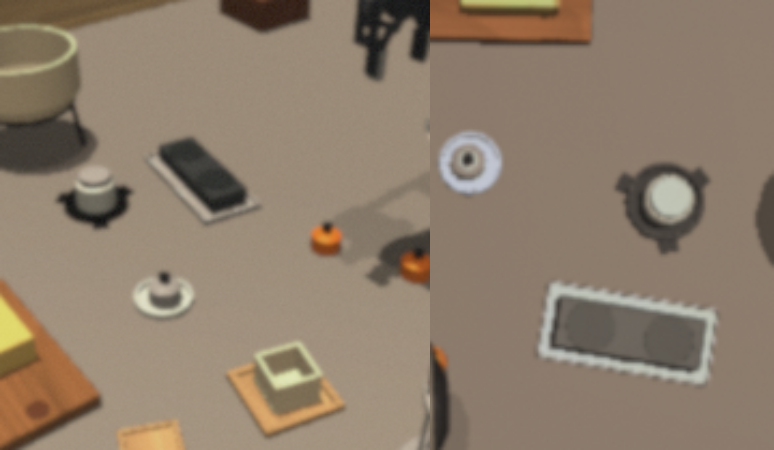

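View pics/top_e1.png

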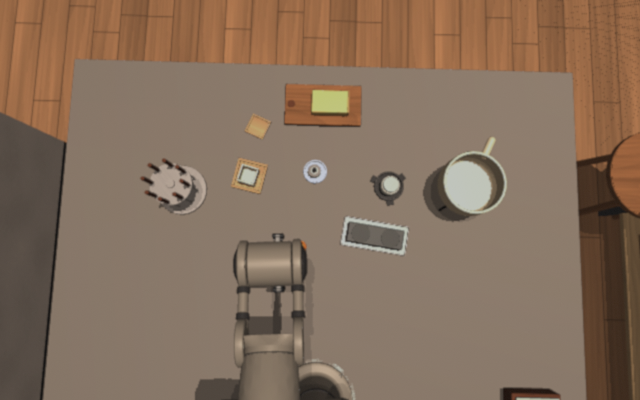

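All four pieces are in their places inside the rims, the pot and carousel look unmoved, and the arm is clear. I hand in the job.

```bash
python3 - <<'E'
from workcell import r
print(r.finish_job()); print(r.read_state()["time_s"])
E
```

```text
the job is handed in; nothing more can be done
None
the job is handed in; nothing more can be done
```

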